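# Close up the welding consumables case

### The job

The grey consumables case on the welding table stands open. Push its upright inner flap over until it lies flat inside the case, and only then push the hinged cover over and press it fully shut. Only push with the outside of the fingers or the fingertips: do not pinch the flap or the cover, and leave the loose parts around the case where they lie.

Things in the scene. Friction and masses are not known exactly. Their poses are not given: they have to be found in the camera images.
- case: Open-topped grey sheet-steel case screwed to the table: 220 mm along its x, 180 mm along its y, 70 mm high, walls 4 mm. Origin at the centre of its underside, z up, yaw up to 0.4 rad. Cover hinged along the rim of its +y side, flap along its -y side, both hinge lines parallel to case x. Its contents end 45 mm above the table.
- cover (a joint): Cover hinge angle, rad: 0 fully shut and level (a stop), 1.57 upright, 1.85 leaning outwards at its other stop; starts at 1.55 to 1.8. Friction holds it at any angle; pushing near its free edge takes 2 to 7 N.
- cover_hinge (a point): Middle of the cover's hinge line on the case rim, 90 mm from the case centre along case +y, 70.5 mm above the table. The cover is a grey plate, 220 mm along the hinge x 180 x 7 mm; its outer face (to push on) is 7 mm outward of the hinge line. Inside it has a black liner, 192 x 152 x 6 mm; fingers pressing plate and liner at once count as pinching.
- cover_edge (a point): Middle of the cover's free edge, on the outer face: 180 mm from the hinge line. With the cover shut it lies over the -y wall of the case, 77.5 mm above the table; with the cover upright about 250 mm above it.
- flap (a joint): Flap hinge angle, rad: 0 folded down level inside the case (a stop), 1.57 upright, 1.6 its other stop; starts at 1.35 to 1.55, leaning slightly to case +y, the way it folds. Friction holds it at any angle; pushing near its free edge takes 1 to 3 N. While upright it blocks the cover.
- flap_hinge (a point): Middle of the flap's hinge line inside the case, 80 mm from the case centre along case -y, 56 mm above the table (14 mm below the rim). The flap is an aluminium plate, 190 mm along the hinge x 110 x 4 mm; its pushing face (on the -y side while upright) is 4 mm off the hinge line. Behind it is a grey backing, 166 x 90 x 4 mm; fingers pressing both faces at once count as pinching.
- flap_edge (a point): Middle of the flap's free edge, on its top face (the face towards the near -y wall while upright): 110 mm from the hinge line. Upright about 165 mm above the table; folded down, 60 mm above the table and 30 mm to the +y side of the case centre.
- nut: Loose large steel hexagon nut, 34 mm across flats, 22 mm high, near the case. Leave it alone. Origin at the centre of its underside.
- wood_block: Loose wooden block with a hole, 90 x 35 x 35 mm, near the case. Leave it alone. Origin at the centre of its underside.
- bracket: Loose welded bracket, base plate 70 x 50 x 6 mm with an upright forked post, 76 mm high, near the case. Leave it alone. Origin at the centre of its underside.

How it is judged:
By the outcome, as a careful person would: the job done as asked, in the order asked, and still so for the second after the job is handed in, with the robot touching nothing.
It also fails if it takes over 58 s, if anything falls off the work surface, if the arm or the gripper's body presses on something with over 40 N, if the wrist force passes 120 N, or if a joint passes its speed limit or range.

### The arm

A 6-joint arm with a two-finger parallel gripper is mounted at the origin on the work surface. World frame = base frame: x ahead of the robot, y to its left, z up, the work surface at z = 0. Lengths are in mm, angles in degrees, forces in N, time in s.
With the tool pointing down it reaches from about 225 to 875 mm from the base axis. Payload 3.4 kg.
Tool frame: the origin (TCP) lies midway between the tips of the shut fingers; the grasp point (between the pads) lies bot.grip_depth behind it (bot.grip_depth is the distance from the TCP to the grasp point, in mm); x points along the fingers, z is the direction in which the jaws open and shut, and the axes are right-handed (so a half turn about x gives the same grasp; the last joint's range is limited). The gripper opens to 85 mm and grips with 20 to 120 N. Pads are 22 mm wide; open, the fingers measure 114 mm over their backs; the gripper's body (76 mm by 85 mm) begins 54 mm behind the grasp point. The pads swing forward as they close: fully open they stand 13 mm farther back than shut.
Start: joints at [65.317, 15.808, 86.224, -0, 77.962, -6.933], TCP at [175.316, 547.656, 231.328] pointing down, gripper open.
Joint ranges: [-165.64, 165.64], [-43.16, 119.46], [12.63, 154.43], [-67.54, 247.53], [6.08, 155.33], [-154.97, 154.97]. Speed limits (degrees/s): [147.25, 147.25, 180, 180, 180, 180].

### API

Orientations are given as a 3x3 rotation matrix whose columns are the frame's x, y, z axes.
In Python, from plant import telemetry, imaging, bot gives the robot as it stands.
- The arm moves only by the tool carry_out, never from a script. Its argument "rows" is text: rows parted by semicolons, each of 7 numbers parted by spaces: the shift along the tool's x, y, z in mm, then the turn, a rotation vector about the tool's x, y, z in rad, then the finger opening in mm, from 0 to 85.4. A call has 1 to 20 rows; each row is the pose to reach, as a shift and turn from the pose commanded when the call began, along the tool's axes at that moment; what a row does not reach only later rows make up. A row lasts 1/8 s, in which the tool goes at most 62.5 mm and 10.7 degrees, less where a joint would pass 70% of its speed; a pose out of reach is approached as far as the arm can. A call with a gripper value outside its range is refused whole. The fingers move at their own pace and stop on an object; the grip force is fixed at half the most. Time passes only in rows, so rows that repeat a pose let the fingers close. It gives the time, the measured TCP pose, the force and the opening at its end, in the units of the state.
- telemetry.read_state(): the state, without advancing time (a new reading comes with each control period).
- imaging.grab_frame(name): name is "scene" or "side" or "wrist"; returns the picture (480x640x3 uint8, red, green, blue); there is no depth.
- imaging.get_calibration(name): a dict with "fovy" (degrees; the focal length in pixels is half the picture's height over the tangent of half this angle, whatever the lens; pixels are square), "cx", "cy" (the principal point, pixels), "R" (3x3) and "t" (3): a world point X has camera coordinates R X + t. Camera axes: x right, y down, z forward; pixel columns grow to the right and rows downward; lengths in mm; the calibration is good to about 2 mm. A picture is of the moment at which its call begins: read the wrist's pose just before it. get_calibration takes no time and is no camera call; for the wrist camera it gives the pose at the moment of the call.
- bot.job_done(): hands the job in, once; it reports no verdict.
The state is a dict: "time": time; "joint_pos": joint angles; "joint_velocities": joint speeds; "effort": joint torques, N m; "eef_pos": TCP position; "orientation": TCP orientation; "ft_force": force on the tool from outside, world axes, zero at the start; "torque": the same for the moment, N m; "grip_width": finger opening in mm.
Only numpy, scipy, OpenCV 4.12 (cv2) and the standard library are available. Lean on these libraries where they do the work, as an engineer would, in place of code of your own. Each camera call takes 0.05 s, during which the arm holds its last target.

## Working session

There is one attempt and no reset: what is moved stays moved. The work goes in short steps, Python scripts to look and compute and a tool call to move; the robot and the scene stay as the last step left them, time stands still between calls to the robot, and variables do not carry over. Pictures are saved under pics/ and viewed, and the job is handed in when it is done.

Besides the shell and the picture viewer there is one more tool, called after "Call:" as name(argument=value, ...), one argument or row to a line, values as JSON. carry_out: Moves the arm, as the interface text tells. Its arguments: {"type":"object","properties":{"rows":{"type":"string"}},"required":["rows"]}

```bash
mkdir -p pics; ls; python3 - <<'E'
from plant import telemetry, imaging, bot
import cv2, numpy as np
np.set_printoptions(precision=4,suppress=True)
s=telemetry.read_state(); print(s); print(bot.grip_depth)
for n in ["scene","side","wrist"]:
    print(n,imaging.get_calibration(n))
    cv2.imwrite(f"pics/{n}0.png",imaging.grab_frame(n)[:,:,::-1])
E
```

```text
pics
{'time': 0.0, 'joint_pos': array([65.3172, 15.8469, 86.2952,  0.0014, 77.962 , -6.9351]), 'joint_velocities': array([ 0.0145,  0.0357, -0.0142,  0.0712, -0.0251,  0.0639]), 'effort': array([ -0.0002, -41.6773, -24.5809,   0.0002,   0.0106,   0.    ]), 'eef_pos': array([175.0716, 547.1453, 230.4468]), 'orientation': array([[-0.0008, -0.9524,  0.3048],
       [-0.0016,  0.3048,  0.9524],
       [-1.    ,  0.0002, -0.0018]]), 'ft_force': array([-0.9295,  0.1866, -1.1318]), 'torque': array([ 0.0295, -0.0085,  0.0059]), 'grip_width': 85.19776657061546}
18.700000000000003
scene {'fovy': 49.18060187111977, 'cx': 315.9967402414213, 'cy': 235.18213860078646, 'R': array([[ 0.6868,  0.7268,  0.0092],
       [ 0.6194, -0.5786, -0.5307],
       [-0.3804,  0.3701, -0.8475]]), 't': array([-390.6658, -323.437 , 1053.5509])}
side {'fovy': 43.92079418422982, 'cx': 324.0406531564173, 'cy': 236.9713706984518, 'R': array([[-0.6742,  0.7385,  0.0075],
       [ 0.5264,  0.4876, -0.6965],
       [-0.518 , -0.4656, -0.7175]]), 't': array([ 415.9788, -240.8806, 1328.3664])}
wrist {'fovy': 65.18884840037876, 'cx': 321.9267110216669, 'cy': 235.60795020486708, 'R': array([[ 0.3047,  0.9524, -0.0019],
       [ 0.9027, -0.2882,  0.3196],
       [ 0.3039, -0.0991, -0.9475]]), 't': array([-573.5012,  -41.1214,  380.8414])}
```

View pics/scene0.png

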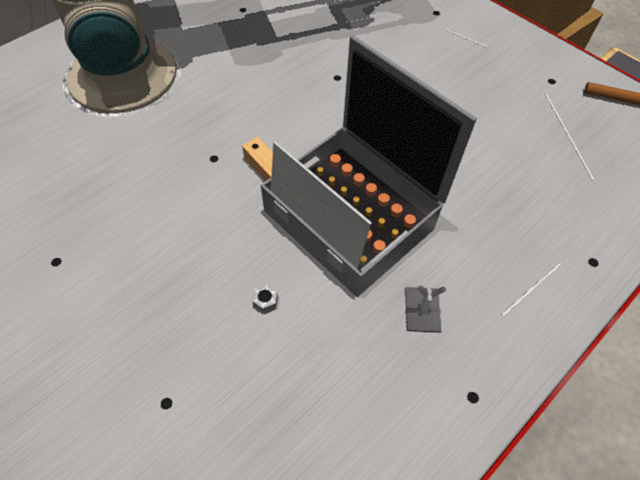

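View pics/side0.png

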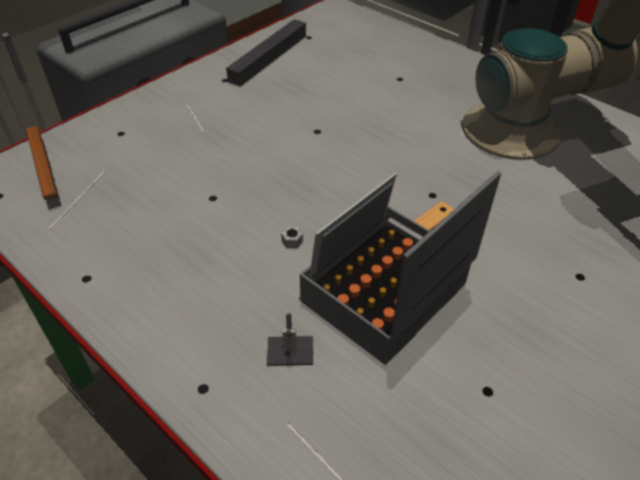

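View pics/wrist0.png

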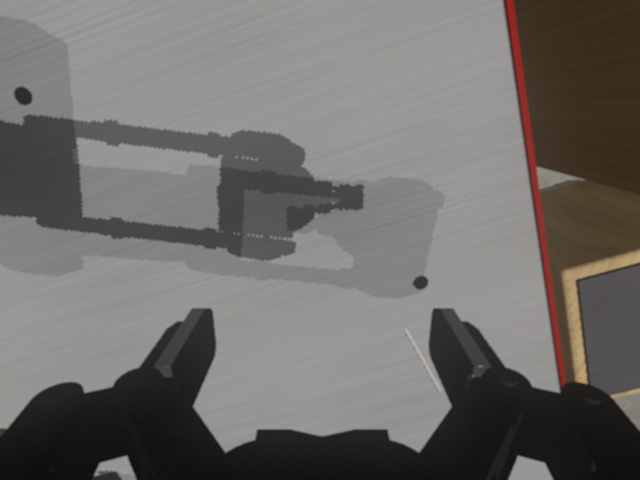

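Scene view: the case rim corners are near (264,185), (358,270), (441,207) and (343,130). The flap stands on the lower-left side, and the cover is upright at the upper-right. The nut is at (265,299), the bracket at (423,309) and the wood block behind at (258,155). I'll zoom in to pick exact corners.

```bash
python3 - <<'E'
import cv2
a=cv2.imread("pics/scene0.png")[20:310,230:480]; b=cv2.imread("pics/side0.png")[160:380,260:520]
cv2.imwrite("pics/sc_z.png",cv2.resize(cv2.convertScaleAbs(a,alpha=1.5,beta=20)[:200],None,fx=3,fy=3,interpolation=cv2.INTER_CUBIC)[:600,:])
cv2.imwrite("pics/sc_z2.png",cv2.resize(cv2.convertScaleAbs(a,alpha=1.5,beta=20)[100:],None,fx=3,fy=3,interpolation=cv2.INTER_CUBIC))
cv2.imwrite("pics/si_z.png",cv2.resize(cv2.convertScaleAbs(b,alpha=1.5,beta=20)[:200],None,fx=3,fy=3,interpolation=cv2.INTER_CUBIC))
E
```

```text
(no output)
```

View pics/sc_z.png

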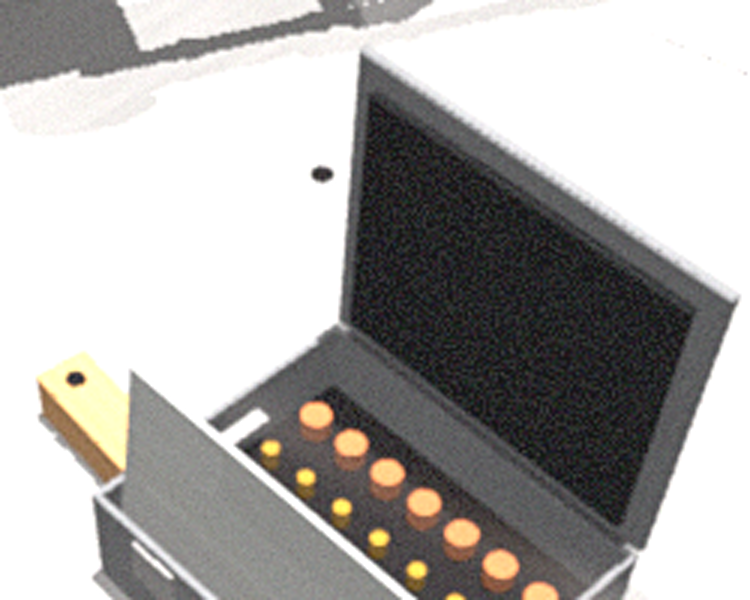

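View pics/sc_z2.png

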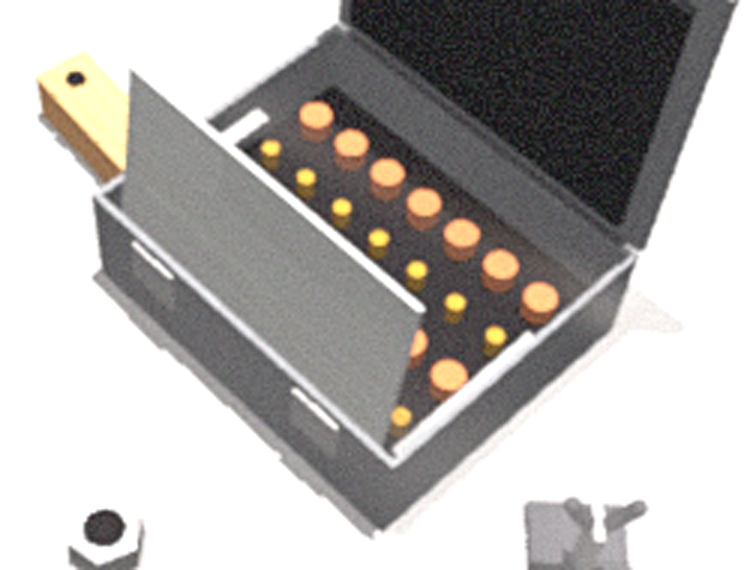

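View pics/si_z.png

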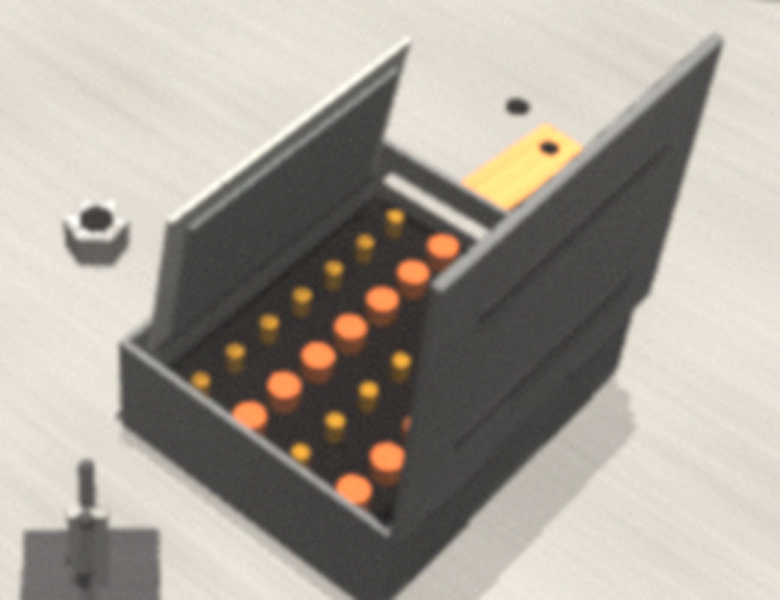

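```bash
cat > h.py <<'E'
import numpy as np, cv2
from plant import telemetry, imaging, bot
np.set_printoptions(precision=3,suppress=True)
def ray(n,u,v,c=None):
    c=c or imaging.get_calibration(n); f=240/np.tan(np.radians(c["fovy"])/2)
    R=np.array(c["R"]);t=np.array(c["t"])
    d=R.T@np.array([(u-c["cx"])/f,(v-c["cy"])/f,1]); return -R.T@t,d/np.linalg.norm(d)
def onz(n,u,v,z,c=None):
    o,d=ray(n,u,v,c); return o+d*(z-o[2])/d[2]
def tri(p,q,n1="scene",n2="side"):
    o,d=ray(n1,*p);o2,e=ray(n2,*q)
    k=np.linalg.lstsq(np.c_[d,-e],o2-o,rcond=None)[0]
    a=o+d*k[0];b=o2+e*k[1]; return (a+b)/2,np.linalg.norm(a-b)
def proj(n,X):
    c=imaging.get_calibration(n); f=240/np.tan(np.radians(c["fovy"])/2)
    x=np.array(c["R"])@X+c["t"]; return x[:2]/x[2]*f+[c["cx"],c["cy"]]
E
python3 - <<'E'
from h import *
A=onz("scene",262.3,184,70);B=onz("scene",361,274.3,70);C=onz("scene",442.3,204,70);D=onz("scene",344,129.3,70)
print(A,B,C,D); print([np.linalg.norm(x) for x in (B-A,C-B,D-C,A-D)])
B2=onz("side",300.7,275,70);C2=onz("side",390,336.7,70);print("side",B2,C2,np.linalg.norm(C2-B2))
for p,q in [((361,274.3),(300.7,275)),((442.3,204),(390,336.7))]: print(tri(p,q))
ce=(A+B+C+D)/4
x=(B-A)+(C-D); yaw=np.arctan2(x[1],x[0]); y=(D-A)+(C-B);
print("ce",ce,"yaw",yaw,"yaw y",np.arctan2(-y[0],y[1]))
R=np.array([[np.cos(yaw),-np.sin(yaw),0],[np.sin(yaw),np.cos(yaw),0],[0,0,1]])
for nm,p,q in [("flap-",(274.3,143.3),(396,174)),("flap+",(370,223.3),(317.3,233.3)),("cov-",(351.7,36.7),(500,173.3)),("cov+",(475.7,119.3),(406.7,255.7))]:
    X,e=tri(p,q); print(nm,X,e,"case",R.T@(X-[ce[0],ce[1],0]))
for nm,u,v in [("nut",265,296),("bracket",423,309),("wood",260,160)]: 
    X=onz("scene",u,v,20); print(nm,X,R.T@(X-[ce[0],ce[1],0]))
E
```

```text
[449.22   -3.659  70.   ] [666.014  -5.48   70.   ] [666.744 173.257  70.   ] [454.493 172.183  70.   ]
[np.float64(216.8014678507498), np.float64(178.73778645081484), np.float64(212.25331569694734), np.float64(175.92115798020237)]
side [667.491  -4.241  70.   ] [664.173 170.587  70.   ] 174.85891464596276
(array([666.091,  -5.079,  68.611]), np.float64(1.008802032613089))
(array([666.86 , 171.593,  72.951]), np.float64(1.5910531171425422))
ce [559.118  84.076  70.   ] yaw -0.0017423337991369031 yaw y -0.016929042312755316
flap- [463.398  15.698 161.49 ] 0.9558011429671235 case [-95.6   -68.544 161.49 ]
flap+ [650.935  15.219 163.759] 1.5694134672825752 case [ 91.937 -68.697 163.759]
cov- [449.576 178.796 247.379] 0.032958102968884864 case [-109.707   94.529  247.379]
cov+ [666.985 177.811 249.272] 1.8607894002399925 case [107.703  93.923 249.272]
nut [ 578.643 -113.161   20.   ] [  19.869 -197.202   20.   ]
bracket [752.151  41.525  20.   ] [193.107 -42.214  20.   ]
wood [374.333  49.478  20.   ] [-184.724  -34.919   20.   ]
```

Call:
carry_out(
  rows="-50 0 0 0 0 0 0; -100 0 0 0 0 0 0; -100 -45 -37 0.1 0 0 0; -100 -90 -74 0.21 0 0 0; -100 -136 -112 0.31 0 0 0; -100 -182 -149 0.42 0 0 0; -100 -227 -187 0.52 0 0 0; -100 -272 -224 0.63 0 0 0; -100 -318 -261 0.73 0 0 0; -100 -363 -299 0.84 0 0 0; -100 -409 -336 0.94 0 0 0; -100 -454 -373 1.05 0 0 0; -100 -500 -411 1.15 0 0 0; -100 -545 -448 1.26 0 0 0; -100 -545 -448 1.26 0 0 0; -100 -545 -448 1.26 0 0 0",
)

```text
time: 2.15
eef_pos: [557.4, -45.0, 330.7]
orientation: [[-0.002, -0.001, 1.0], [0.001, 1.0, 0.001], [-1.0, 0.001, -0.002]]
ft_force: [0.3, -0.1, -0.2]
grip_width: -0.4
```

Call:
carry_out(
  rows="50 0 0 0 0 0 0; 100 0 0 0 0 0 0; 150 0 0 0 0 0 0; 190 0 0 0 0 0 0; 190 20 0 0 0 0 0; 190 35 0 0 0 0 0; 190 45 0 0 0 0 0; 191 52 0 0 0 0 0; 192 58 0 0 0 0 0; 194 65 0 0 0 0 0; 198 73 0 0 0 0 0; 201 80 0 0 0 0 0",
)

```text
time: 3.65
eef_pos: [557.6, 35.1, 129.8]
orientation: [[-0.0, -0.001, 1.0], [-0.0, 1.0, 0.001], [-1.0, -0.0, -0.0]]
ft_force: [0.4, -0.9, -0.3]
grip_width: 0.1
```

```bash
python3 - <<'E'
from h import *
s=telemetry.read_state(); print(s["eef_pos"],s["ft_force"])
cv2.imwrite("pics/s1.png",imaging.grab_frame("side")[:,:,::-1])
E
```

```text
[557.647  35.121 129.754] [ 0.398 -0.915 -0.291]
```

View pics/s1.png

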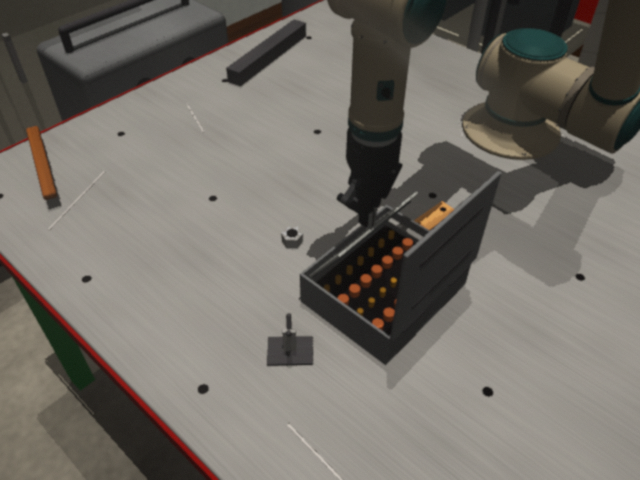

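Call:
carry_out(
  rows="5 8 0 0 0 0 0; 10 14 0 0 0 0 0; 16 21 0 0 0 0 0; 23 26 0 0 0 0 0; 30 31 0 0 0 0 0; 37 35 0 0 0 0 0; 45 38 0 0 0 0 0; 53 41 0 0 0 0 0; 61 42 0 0 0 0 0; 66 43 0 0 0 0 0; 69 43 0 0 0 0 0; 71 43 0 0 0 0 0",
)

```text
time: 5.2
eef_pos: [557.7, 77.9, 59.9]
orientation: [[-0.0, -0.001, 1.0], [0.0, 1.0, 0.001], [-1.0, 0.0, -0.0]]
ft_force: [-2.6, 0.4, 13.5]
grip_width: 0.4
```

Call:
carry_out(
  rows="2 0 0 0 0 0 0; 2 0 0 0 0 0 0; -20 0 0 0 0 0 0; -60 0 0 0 0 0 0; -120 0 0 0 0 0 0; -180 -20 0 0 0 0 0; -240 -60 0 0 0 0 0; -240 -120 0 0 0 0 0; -240 -120 0 0 0 0 0",
)

```text
time: 6.32
eef_pos: [558.1, -46.0, 300.5]
orientation: [[0.002, 0.004, 1.0], [-0.002, 1.0, -0.004], [-1.0, -0.002, 0.002]]
ft_force: [-0.5, 1.3, 0.1]
grip_width: -0.2
```

```bash
python3 - <<'E'
from h import *
s=telemetry.read_state(); print(s["time"],s["eef_pos"],s["ft_force"],s["joint_pos"])
a=imaging.grab_frame("scene")[:,:,::-1];b=imaging.grab_frame("side")[:,:,::-1]
cv2.imwrite("pics/c2.png",cv2.resize(cv2.convertScaleAbs(a[100:300,230:490],alpha=1.5,beta=20),None,fx=3,fy=3))
cv2.imwrite("pics/s2.png",cv2.resize(cv2.convertScaleAbs(b[160:360,260:520],alpha=1.5,beta=20),None,fx=3,fy=3))
E
```

```text
6.325 [558.103 -46.047 300.519] [-0.469  1.332  0.072] [-11.768  12.67   80.851  -0.103  86.313 -11.533]
```

View pics/c2.png

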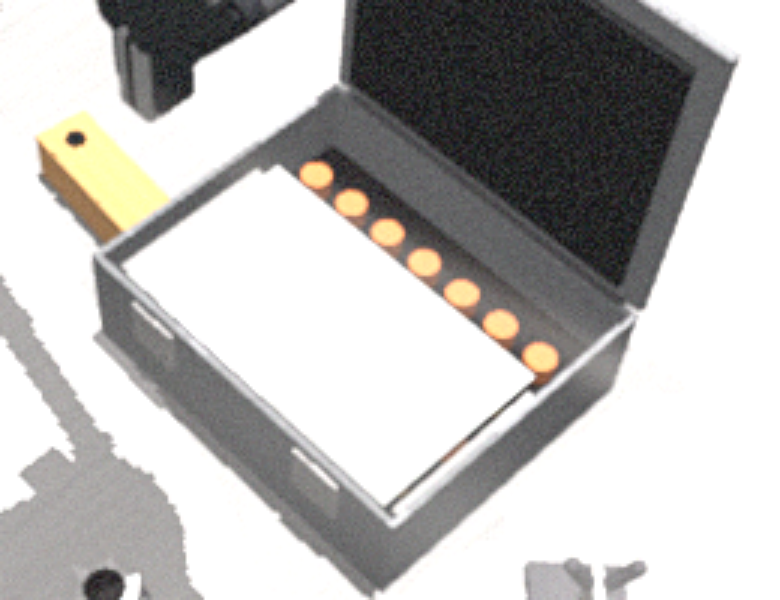

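View pics/s2.png

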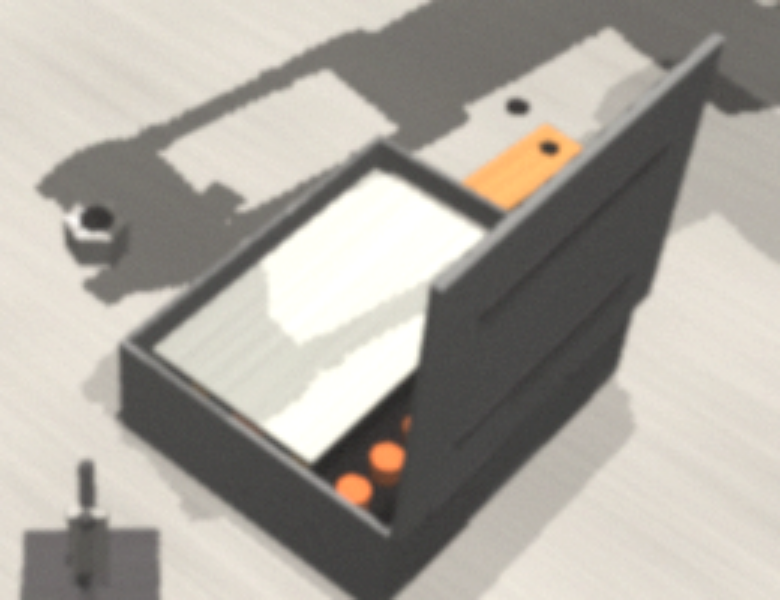

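The flap now lies level inside. I'll check its edge height by triangulating the visible +x corner: scene (407.7,226), side (364,314.3).

```bash
python3 - <<'E'
from h import *
print(tri((407.7,226),(364,314.3)))
print(onz("scene",407.7,226,60),onz("scene",322.7,155,60),onz("side",364,314.3,60))
E
```

```text
(array([652.138, 112.099,  57.359]), np.float64(1.821165456317918))
[653.913 110.041  60.   ] [464.792 112.812  60.   ] [652.724 113.301  60.   ]
```

Call:
carry_out(
  rows="-45 0 0 0 0 0 0; -45 50 0 0 0 0 0; -45 100 0 0 0 0 0; -45 150 0 0 0 0 0; -45 200 0 0 0 0 0; -45 250 0 0 0 0 0; -45 285 0 0 0 0 0; 0 290 0 0 0 0 0; 45 290 0 0 0 0 0; 87 290 0 0 0 0 0; 87 290 0 0 0 0 0; 87 290 0 0 0 0 0",
)

```text
time: 7.92
eef_pos: [557.9, 249.0, 213.5]
orientation: [[0.002, -0.002, 1.0], [0.001, 1.0, 0.002], [-1.0, 0.001, 0.002]]
ft_force: [0.0, 0.6, 0.8]
grip_width: -0.0
```

```bash
python3 - <<'E'
from h import *
s=telemetry.read_state(); print(s["time"],s["eef_pos"],s["ft_force"],s["joint_pos"])
b=imaging.grab_frame("side")[:,:,::-1]
cv2.imwrite("pics/s3.png",b)
E
```

```text
7.925 [557.889 248.972 213.547] [0.048 0.573 0.779] [17.513 19.407 83.463  0.025 77.028 17.388]
```

View pics/s3.png

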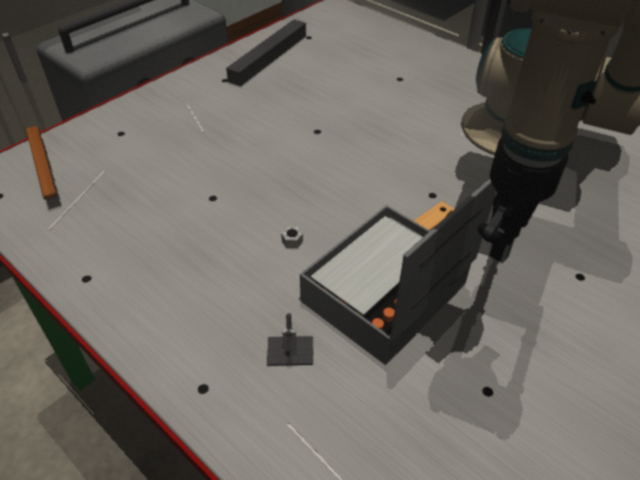

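Call:
carry_out(
  rows="2 -25 0 0 0 0 0; 2 -42 0 0 0 0 0; 2 -52 0 0 0 0 0; 2 -60 0 0 0 0 0; 2 -70 0 0 0 0 0; 2 -81 0 0 0 0 0; 5 -95 0 0 0 0 0; 8 -108 0 0 0 0 0; 13 -121 0 0 0 0 0; 20 -134 0 0 0 0 0; 28 -145 0 0 0 0 0; 36 -156 0 0 0 0 0",
)

```text
time: 9.48
eef_pos: [557.5, 90.7, 175.7]
orientation: [[-0.0, -0.001, 1.0], [-0.0, 1.0, 0.001], [-1.0, -0.0, -0.0]]
ft_force: [0.7, 2.5, 1.6]
grip_width: 0.0
```

```bash
python3 - <<'E'
from h import *
s=telemetry.read_state(); print(s["time"],s["eef_pos"],s["ft_force"],s["joint_pos"])
b=imaging.grab_frame("side")[:,:,::-1]
cv2.imwrite("pics/s4.png",b)
E
```

```text
9.475 [557.526  90.727 175.655] [0.74  2.509 1.638] [ 2.201 17.041 92.64  -0.025 70.334  2.164]
```

View pics/s4.png

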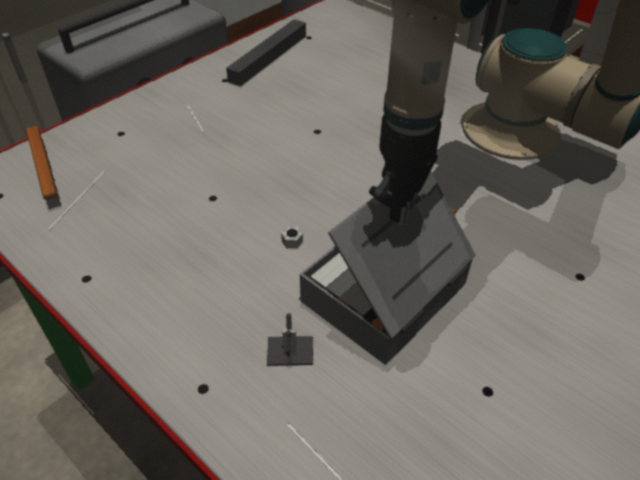

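Call:
carry_out(
  rows="10 -11 0 0 0 0 0; 21 -20 0 0 0 0 0; 32 -28 0 0 0 0 0; 45 -34 0 0 0 0 0; 58 -40 0 0 0 0 0; 71 -44 0 0 0 0 0; 83 -47 0 0 0 0 0; 92 -48 0 0 0 0 0; 97 -48 0 0 0 0 0; 99 -48 0 0 0 0 0; 100 -48 0 0 0 0 0; 100 -48 0 0 0 0 0",
)

```text
time: 11.02
eef_pos: [557.7, 43.6, 77.5]
orientation: [[0.001, -0.002, 1.0], [-0.001, 1.0, 0.002], [-1.0, -0.001, 0.001]]
ft_force: [-2.2, -1.7, 6.8]
grip_width: -0.1
```

Call:
carry_out(
  rows="1 0 0 0 0 0 0; 2 0 0 0 0 0 0; 2 0 0 0 0 0 0; 2 0 0 0 0 0 0",
)

```text
time: 11.52
eef_pos: [557.8, 43.7, 77.4]
orientation: [[0.002, -0.002, 1.0], [-0.001, 1.0, 0.002], [-1.0, -0.001, 0.002]]
ft_force: [-5.9, -0.8, 18.3]
grip_width: 0.2
```

The force rose to 18 N with no travel, and the tip height is 77.4 against an expected 77.5, so the cover is on its stop. I'll retreat and check.

Call:
carry_out(
  rows="0 0 0 0 0 0 0; -20 0 0 0 0 0 0; -60 0 0 0 0 0 0; -120 0 0 0 0 0 0; -180 0 0 0 0 0 0; -230 -60 0 0 0 0 0; -230 -120 -20 0 0 0 0; -230 -170 -60 0 0 0 0; -230 -170 -60 0 0 0 0",
)

```text
time: 12.65
eef_pos: [496.4, -128.5, 304.8]
orientation: [[0.001, 0.003, 1.0], [-0.001, 1.0, -0.003], [-1.0, -0.001, 0.001]]
ft_force: [0.4, 0.2, 0.1]
grip_width: -0.1
```

```bash
python3 - <<'E'
from h import *
s=telemetry.read_state(); print(s["time"],s["eef_pos"],s["ft_force"])
a=imaging.grab_frame("scene")[:,:,::-1];b=imaging.grab_frame("side")[:,:,::-1]
cv2.imwrite("pics/c5.png",cv2.resize(cv2.convertScaleAbs(a[130:330,230:490],alpha=1.5,beta=20),None,fx=3,fy=3))
cv2.imwrite("pics/s5.png",cv2.resize(cv2.convertScaleAbs(b[180:380,260:520],alpha=1.5,beta=20),None,fx=3,fy=3))
E
```

```text
12.65 [ 496.419 -128.497  304.792] [0.434 0.221 0.104]
```

View pics/c5.png

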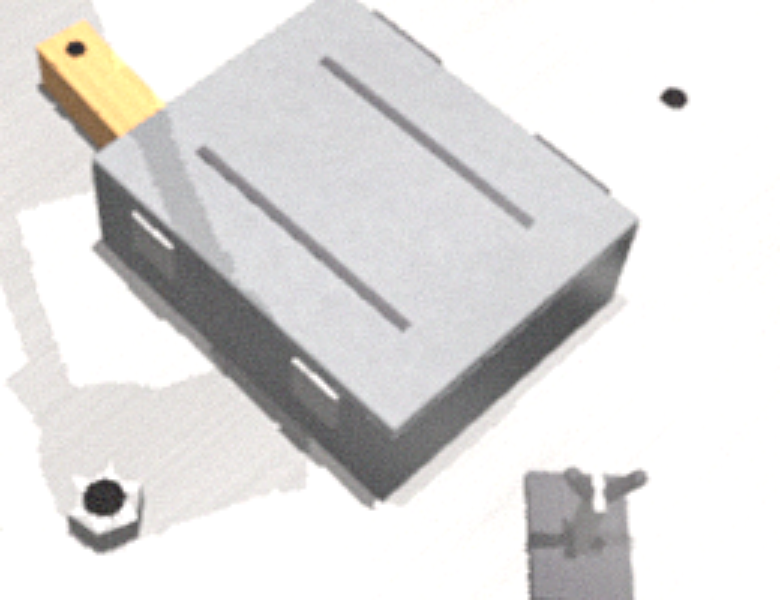

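View pics/s5.png

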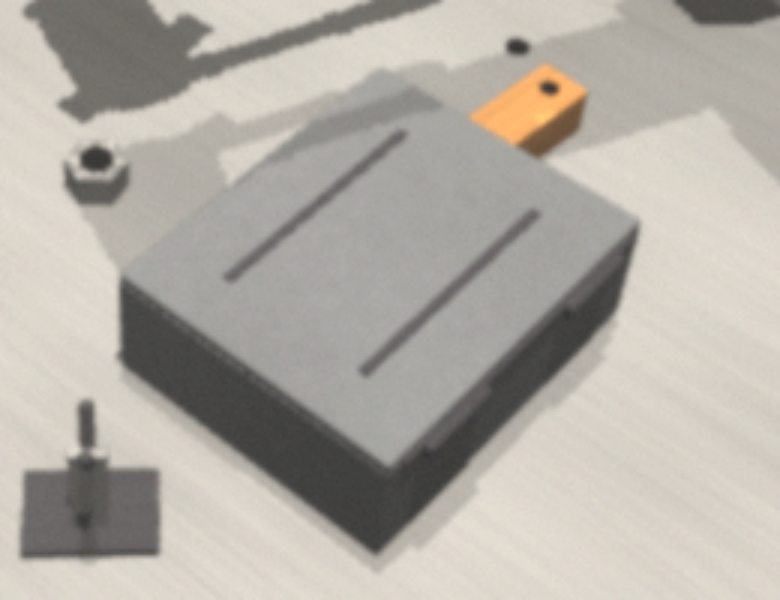

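Both views show the cover shut and level with an even seam. The nut, bracket and block are at the same pixels as before, and the arm is clear.

```bash
python3 - <<'E'
from h import *
print(tri((393/3+230,433/3+130),(122/3+260,280/3+180)))
print(bot.job_done())
E
```

```text
(array([666.124,  -5.927,  71.22 ]), np.float64(0.6047691605370795))
the job is handed in; nothing more can be done
None
```

The flap lies flat inside the case and the cover is pressed fully shut over it, in that order, with the job handed in after about 13 s. I pushed only with the tips of the closed fingers, the flap from its −y side and the cover from its outer face. The job-done call reports no verdict.

**Flap:** The tip stopped 59.9 mm above the table under 13.5 N (60 mm expected). After I backed away, the images put its edge at about 57 to 60 mm high and y ≈ 110 to 113, against 114 expected.

**Cover:** The tip stopped at 77.4 mm (77.5 mm expected). The force rose from 7 to 18 N with no further travel, so it was on its stop. Both fixed cameras then showed it level with an even seam.

**Loose parts and arm:** The nut, bracket and wood block had not visibly moved in the images. The arm was clear, with almost no force on it, when I handed in.

**One check disagreed:** the corner I triangulated at the cover's free edge came out 71 mm high instead of 77.5 mm. I most likely picked the seam or the cover's lower edge rather than its top edge. I relied on the contact height and the even seam instead.

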